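Put the last egg away in the turning egg keeper

TASK

Turn the clear cover of the egg keeper by its bar knob until its window is centred over the one cup that has no egg. Then take the egg out of the white egg cup on the right, and set it gently, upright, pointed end down, through the window into that empty cup, without dropping it or squeezing it hard. Leave the window centred over that cup, the other three eggs in their cups, the egg cup standing and everything else where it is.

Things in the scene. Friction and masses are not known exactly. Their poses are not given: they have to be found in the camera images.
- egg_keeper: round steel tray, 208 mm across, 8 mm thick, fixed on the worktop left of the potato cutter; origin at the centre of its underside. On it stand four white cups (52 mm across, rim 32 mm above the worktop), 66 mm from the middle along its +x, +y, -x and -y axes. Three hold an egg; which is empty varies. A central post carries the cover
- cover (a joint): turn of the cover about the keeper's vertical middle axis, rad, counter-clockwise from above; the window's world direction is the keeper's yaw plus this value (0: over the keeper's +x axis). No stops within +-7 rad, about 0.12 N m of friction, stays where it is left
- window (a point): on the cover, a clear disc 216 mm across, from 80 to 84 mm above the worktop (black rim and window bars to 85 mm), 5 mm clear above the eggs. Its one window is a sector 82 degrees wide, open from 28 to 102 mm from the axis, framed by 6 mm black bars. The point is its centre: 66 mm from the axis on the window's middle line, 82 mm above the worktop
- knob (a point): on the cover's axis, 99 mm above the worktop: middle of the grey bar knob, which is 52 mm long (along the line towards the window), 16 mm thick, and stands from 86 to 111 mm above the worktop. Pinch it across its thickness from above
- free_pocket (a point): in the cup that has no egg: on the cup's axis, 12 mm above the worktop, where the lower tip of an egg seated in it stands. The cup's mouth is 39 mm wide and leads to a 45-degree conical seat that centres the egg; a seated egg has its lower 20 mm in the cup
- egg: the egg to put away: brown, rigid, 46 mm across, 62 mm tall, 45 to 90 g; origin at its lower (pointed) tip, z to the blunt end; widest 39 mm above the tip. Starts standing in the egg cup. Fragile: grip it with 3 to 10 N; it cracks if a finger presses over 20 N, if pushed down with over 20 N, or if it falls over 20 mm
- egg_cup: white egg cup, 60 mm across its foot, 52 mm across its rim, 42 mm tall, loose (250 g), to the right of the potato cutter; origin at the centre of its underside. The egg's tip stands 22 mm above its underside and the lower 20 mm of the egg are inside it, the upper 42 mm are free
- egg_a: one of the three equal eggs that stand in the keeper under the cover; origin at its lower tip
- egg_b: another of these three eggs, same shape; origin at its lower tip
- egg_c: another of these three eggs, same shape; origin at its lower tip
- garlic: garlic bulb, 50 mm, loose bystander on the worktop behind the keeper; origin under its centre
- ramekin_1: white ramekin, 69 mm across, 34 mm tall, loose bystander behind the keeper; origin under its centre
- whisk: whisk with a yellow handle, 304 mm long, 61 mm tall, loose bystander on the right side of the worktop; origin under its centre
- tin_tuna: low plain steel tin, 86 mm across, 40 mm tall, loose bystander behind the egg cup; origin under its centre

How it is judged:
By the outcome, as a careful person would: the job done as asked, in the order asked, and still so for the second after the job is handed in, with the robot touching nothing.
It also fails if it takes over 72 s, if anything falls off the work surface, if the arm or the gripper's body presses on something with over 40 N, if the wrist force passes 120 N, or if a joint passes its speed limit or range.

ROBOT

A 6-joint arm with a two-finger parallel gripper is mounted at the origin on a cart in front of the work surface, level with it; the furniture and walls round the work are solid. World frame = base frame: x ahead of the robot, y to its left, z up, the work surface at z = 0. Lengths are in m, angles in degrees, forces in N, time in s.
With the tool pointing down it reaches from about 0.35 to 0.875 m from the base axis. Payload 4.2 kg.
Tool frame: the origin (TCP) lies midway between the tips of the shut fingers; the grasp point (between the pads) lies 19 mm behind it (r.pinch_z is the distance from the TCP to the grasp point, in m); z points along the fingers, y is the line along which they close (so a half turn about z gives the same grasp; the last joint's range is limited). The gripper opens to 87 mm and grips with 3 to 60 N. Pads are 19 mm wide; open, the fingers measure 117 mm over their backs; the gripper's body (75 mm by 190 mm) begins 51 mm behind the grasp point.
Start: joints at [-61.215, 22.042, 0.453, 0, -68.411, -14.817], TCP at [0.151, -0.606, 0.223] pointing down, gripper open.
Joint ranges: [-179.83, 179.83], [-69.29, 118.12], [-61.27, 80.66], [-181.25, 117.63], [-171.15, -9.14], [-177.46, 177.46]. Speed limits (degrees/s): [159.86, 159.86, 180, 180, 180, 180].

INTERFACE

Orientations are given as a 3x3 rotation matrix whose columns are the frame's x, y, z axes.
In Python, from station import r, imaging, models gives the robot as it stands. The module is installed in compiled form; this text tells all that it offers.
- The arm moves only by the tool apply_moves, never from a script. Its argument "moves" is a list of rows, each a list of 2 entries, a list of its own where there are three numbers: the shift along the tool's x, y, z in m, then the turn about the tool's z in degrees. A call has 1 to 5 rows; each row shifts and turns the commanded pose from where the row before left it, along the tool's axes as they then stand; what a row does not reach is not made up. A row lasts 1/12 s, in which the tool goes at most 41.7 mm and 7.16 degrees, less where a joint would pass 70% of its speed; a pose out of reach is approached as far as the arm can. A call is refused whole if a number of a shift passes 0.0417 or a number of a turn 7.16, either way. A call with a gripper value outside its range is refused whole. "hand" is the finger opening in m, from 0 to 0.087, set as the call begins (left out, the last holds). The fingers move at their own pace and stop on an object; the grip force is fixed at half the most. Time passes only in rows, so rows that do not move let the fingers close. It gives the time, the measured TCP pose, the force, the opening and the grip force at its end, in the units of the state.
- r.sense(): the state, without advancing time (a new reading comes with each control period).
- imaging.capture(name): name is "scene" or "top" or "wrist"; returns a dict with "frame" (480x640x3 uint8, blue, green, red), "intrinsics" (3x3 intrinsics, pixels), "dist" ([k1, k2, p1, p2, k3] as OpenCV has them; the pictures are not rectified), "eye" and "orientation" of the camera in the world. Camera axes: x right, y down, z forward; pixel columns grow to the right and rows downward; lengths in m; the calibration is good to about 2 mm. A picture is of the moment at which its call begins. There is no depth.
- r.finish_job(): hands the job in; it is judged then, once.
Trained networks look in a picture, given as the dict that the camera call returned (one of the last four; its "shot" number tells which), for a name from the list of things; names that differ only in an ending like _2 or _b are one class to them, and where a whole thing is asked for, a point or a joint stands for the part that bears it (a point fixed in the world has none). Each returns a list of dicts, best first, with "confidence" (0 to 1); they miss things now and then, are a little off and sometimes report something else, mostly with a low value. They report only what shows in the picture. A call takes as long as a camera call.
- models.cut_out(picture, target): "region" (480x640 bool, what is visible of it) and "extent" ([left, top, width, height] as shares, 0 to 1, of the picture: columns of its width, rows of its height, round what is visible of it).
- models.place_of(picture, target): "at" ([column, row] as shares, 0 to 1, of the picture: columns of its width, rows of its height: a listed point, or the origin of a listed thing).
The state is a dict: "time_s": time; "joints": joint angles; "joint_velocities": joint speeds; "effort": joint torques, N m; "tcp_pos": TCP position; "ee_rot": TCP orientation; "wrist_force": force on the tool from outside, world axes, zero at the start; "moment": the same for the moment, N m; "gripper_width": opening from 0.0 (shut) to 1.0 (fully open); "gripper_force": force on a finger pad.
Only numpy, scipy, OpenCV 4.12 (cv2) and the standard library are available. Lean on these libraries where they do the work, as an engineer would, in place of code of your own. Each camera call takes 0.05 s, during which the arm holds its last target. There are 200 camera calls.

## Working session

There is one attempt and no reset: what is moved stays moved. The work goes in short steps, Python scripts to look and compute and a tool call to move; the robot and the scene stay as the last step left them, time stands still between calls to the robot, and variables do not carry over. Pictures are saved under pics/ and viewed, at most 10 in all, crops included, and the job is handed in when it is done.

Besides the shell and the picture viewer there is one more tool, called as name([rows], argument=value, ...), one row to a line, values as JSON. apply_moves: Moves the arm, as the interface text tells. Its arguments: {"type":"object","properties":{"moves":{"type":"array"},"hand":{"type":"number"}},"required":["moves"]}

```bash
mkdir -p pics; cat > h.py <<'E'
from station import r, imaging, models
import numpy as np, cv2
def pix(p,at):  # shares -> px
    return np.array([at[0]*640,at[1]*480])
def ray(p,uv):
    q=cv2.undistortPoints(np.array([[uv]],float),np.array(p["intrinsics"]),np.array(p["dist"]))[0,0]
    d=np.array(p["orientation"])@np.array([q[0],q[1],1.]); return np.array(p["eye"]),d
def onz(p,uv,z):
    e,d=ray(p,uv); return e+d*(z-e[2])/d[2]
def proj(p,P):
    R=np.array(p["orientation"]); 
    rv=cv2.Rodrigues(R.T)[0]; t=-R.T@np.array(p["eye"])
    return cv2.projectPoints(np.array(P,float).reshape(-1,1,3),rv,t,np.array(p["intrinsics"]),np.array(p["dist"]))[0][:,0]
def tri(rs):
    A=0;b=0
    for e,d in rs:
        d=d/np.linalg.norm(d);M=np.eye(3)-np.outer(d,d);A=A+M;b=b+M@e
    return np.linalg.solve(A,b)
E
python3 - <<'E'
from h import *
np.set_printoptions(precision=4,suppress=True)
s=r.sense();print(s["time_s"],s["tcp_pos"],np.array(s["ee_rot"]),s["gripper_width"],r.pinch_z)
Z=dict(egg_keeper=0,window=.082,knob=.099,free_pocket=.012,egg=.022,egg_cup=0,egg_a=.012,garlic=0,ramekin_1=0,whisk=0,tin_tuna=0)
for n in ["scene","top"]:
    p=imaging.capture(n);cv2.imwrite(f"pics/{n}0.png",p["frame"]);print(n,p["eye"])
    for k,z in Z.items():
        for o in models.place_of(p,k)[:4]:
            if o["confidence"]>.25:
                uv=pix(p,o["at"]);print(k,round(o["confidence"],2),uv.round(),onz(p,uv,z))
E
```

```text
0.0 [ 0.1508 -0.6059  0.2215] [[-0.9705 -0.2413 -0.0006]
 [-0.2413  0.9705  0.0021]
 [ 0.0001  0.0022 -1.    ]] 0.9984528998293881 0.0187
scene [0.0114 0.836  0.5497]
egg_keeper 0.97 [276. 361.] [0.4422 0.3036 0.    ]
window 0.71 [243. 342.] [0.4516 0.3722 0.082 ]
knob 0.79 [271. 315.] [0.4443 0.3081 0.099 ]
knob 0.69 [135. 357.] [0.5461 0.5024 0.099 ]
egg 0.85 [263. 382.] [0.4124 0.3772 0.022 ]
egg 0.83 [392. 231.] [ 0.4893 -0.2743  0.022 ]
egg 0.57 [310. 364.] [0.3731 0.3014 0.022 ]
egg_cup 0.51 [392. 238.] [ 0.4868 -0.2756  0.    ]
egg_a 0.85 [263. 382.] [0.42   0.3685 0.012 ]
egg_a 0.83 [392. 231.] [ 0.4984 -0.2953  0.012 ]
egg_a 0.57 [310. 364.] [0.38   0.2913 0.012 ]
garlic 0.69 [134. 359.] [0.6606 0.4352 0.    ]
ramekin_1 0.66 [156. 324.] [0.7116 0.3407 0.    ]
whisk 0.69 [416. 220.] [ 0.4791 -0.4262  0.    ]
tin_tuna 0.83 [345. 215.] [ 0.6785 -0.3568  0.    ]
top [0.3228 0.0109 1.3821]
egg_keeper 0.65 [191. 277.] [0.4538 0.4013 0.    ]
egg_keeper 0.61 [224. 282.] [0.4357 0.2965 0.    ]
window 0.96 [192. 279.] [0.4398 0.3733 0.082 ]
knob 0.72 [213. 278.] [0.4395 0.3072 0.099 ]
egg 0.51 [415. 261.] [ 0.485  -0.2937  0.022 ]
egg 0.48 [200. 287.] [0.4195 0.3665 0.022 ]
egg_cup 0.72 [410. 259.] [ 0.4945 -0.284   0.    ]
egg_a 0.51 [415. 261.] [ 0.4862 -0.296   0.012 ]
egg_a 0.48 [200. 287.] [0.4202 0.3691 0.012 ]
garlic 0.64 [184. 213.] [0.6587 0.429  0.    ]
ramekin_1 0.87 [216. 199.] [0.7007 0.3259 0.    ]
whisk 0.65 [453. 264.] [ 0.4735 -0.4177  0.    ]
tin_tuna 0.67 [430. 201.] [ 0.6784 -0.3603  0.    ]
```

View pics/scene0.png

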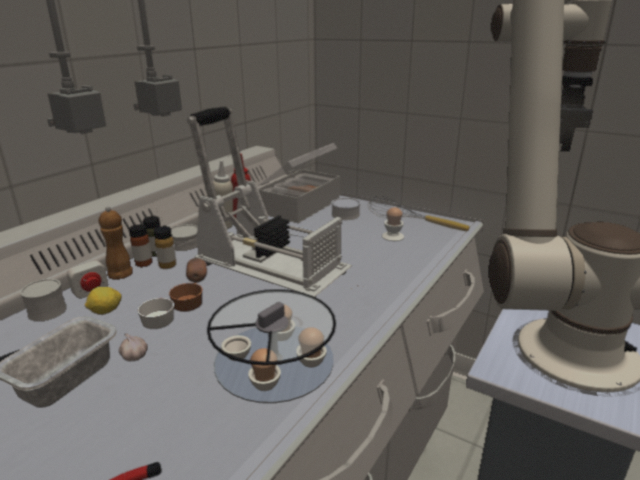

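View pics/top0.png

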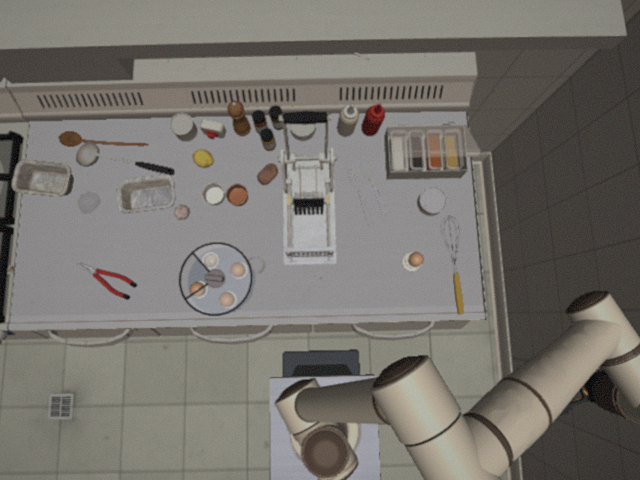

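The scene picture shows the cover with its window facing roughly world +y (top px ≈192,279). The knob is at top px (213,278) and the empty cup at top px (211,260), beyond the knob towards +x. The brown egg stands in its cup at top px (415,260). I'll move towards the keeper, in front of the potato cutter.

apply_moves([
  [[-0.0246, 0.0311, -0.0055], 0],
  [[-0.0246, 0.0311, -0.0055], 0],
  [[-0.0246, 0.0311, -0.0055], 0],
  [[-0.0246, 0.0311, -0.0055], 0],
  [[-0.0246, 0.0311, -0.0055], 0],
])

```text
time_s: 1.62
tcp_pos: [0.233, -0.4243, 0.2503]
ee_rot: [[-0.971, -0.241, 0.0], [-0.241, 0.971, -0.0], [-0.0, -0.0, -1.0]]
wrist_force: [1.2, 0.6, 0.9]
gripper_width: 0.999
gripper_force: 0.0
```

apply_moves([
  [[-0.0246, 0.0311, -0.0055], 0],
  [[-0.0246, 0.0311, -0.0055], 0],
  [[-0.0246, 0.0311, -0.0055], 0],
  [[-0.0246, 0.0311, -0.0055], 0],
  [[-0.0246, 0.0311, -0.0055], 0],
])

```text
time_s: 2.03
tcp_pos: [0.3148, -0.2436, 0.2782]
ee_rot: [[-0.971, -0.241, 0.001], [-0.241, 0.971, -0.0], [-0.001, -0.001, -1.0]]
wrist_force: [0.7, -0.3, -0.4]
gripper_width: 1.0
gripper_force: 0.0
```

apply_moves([
  [[-0.0246, 0.0311, -0.0055], 0],
  [[-0.0246, 0.0311, -0.0055], 0],
  [[-0.0246, 0.0311, -0.0055], 0],
  [[-0.0246, 0.0311, -0.0055], 0],
])

```text
time_s: 2.37
tcp_pos: [0.3802, -0.0989, 0.3004]
ee_rot: [[-0.97, -0.242, 0.002], [-0.242, 0.97, 0.0], [-0.002, -0.0, -1.0]]
wrist_force: [0.1, -0.1, 0.4]
gripper_width: 1.0
gripper_force: 0.0
```

apply_moves([
  [[-0.0113, 0.0374, 0], 0],
  [[-0.0113, 0.0374, 0], 0],
  [[-0.0113, 0.0374, 0], 0],
  [[-0.0113, 0.0374, 0], 0],
  [[-0.0113, 0.0374, 0], 0],
])

```text
time_s: 2.78
tcp_pos: [0.3892, 0.0962, 0.3001]
ee_rot: [[-0.97, -0.242, 0.001], [-0.242, 0.97, 0.001], [-0.001, 0.001, -1.0]]
wrist_force: [0.6, 0.3, -0.9]
gripper_width: 1.0
gripper_force: 0.0
```

apply_moves([
  [[-0.0113, 0.0374, 0], 0],
  [[-0.0113, 0.0374, 0], 0],
  [[-0.0113, 0.0374, 0], 0],
  [[-0.0113, 0.0374, 0], 0],
  [[-0.0113, 0.0374, 0], 0],
])

```text
time_s: 3.2
tcp_pos: [0.3989, 0.2914, 0.2999]
ee_rot: [[-0.97, -0.242, 0.001], [-0.242, 0.97, 0.001], [-0.001, 0.0, -1.0]]
wrist_force: [0.8, -0.9, -0.4]
gripper_width: 1.002
gripper_force: 0.0
```

apply_moves([
  [[0, 0, 0], -6.9],
  [[0, 0, 0], -6.9],
  [[0, 0, 0], -6.9],
  [[0, 0, 0], -6.9],
  [[0, 0, 0], -6.9],
])

```text
time_s: 3.62
tcp_pos: [0.3993, 0.2896, 0.2996]
ee_rot: [[-0.658, -0.753, 0.0], [-0.753, 0.658, 0.0], [-0.0, 0.0, -1.0]]
wrist_force: [1.0, -0.9, -0.5]
gripper_width: 0.997
gripper_force: 0.0
```

apply_moves([
  [[0, 0, 0], -6.9],
  [[0, 0, 0], -6.9],
  [[0, 0, 0], -6.9],
  [[0, 0, 0], -6.9],
  [[0, 0, 0], -6.9],
])

```text
time_s: 4.03
tcp_pos: [0.3993, 0.2893, 0.2997]
ee_rot: [[-0.116, -0.993, 0.0], [-0.993, 0.116, 0.0], [-0.0, -0.0, -1.0]]
wrist_force: [-0.1, -0.5, -0.1]
gripper_width: 1.0
gripper_force: 0.0
```

```bash
cat > look.py <<'E'
from h import *
import sys
np.set_printoptions(precision=4,suppress=True)
s=r.sense();print(s["time_s"],s["joints"],s["tcp_pos"]);print(np.array(s["ee_rot"]))
p=imaging.capture("wrist");cv2.imwrite(f"pics/{sys.argv[1]}.png",p["frame"]);print(p["eye"],np.array(p["orientation"]))
import pickle;pickle.dump({k:p[k] for k in p},open("last.pkl","wb"))
for a in sys.argv[2:]:
    k,z=a.split("=")
    for o in models.place_of(p,k)[:5]:
        if o["confidence"]>.2:
            uv=pix(p,o["at"]);print(k,round(o["confidence"],2),uv.round(1),onz(p,uv,float(z)))
E
python3 look.py w1 egg_keeper=0 window=.082 knob=.099 free_pocket=.012 egg_a=.012
```

```text
4.0333 [ 54.8326   6.1933  -9.7794  -0.0013 -74.0164 -61.5216] [0.3993 0.2893 0.2997]
[[-0.1165 -0.9932  0.0001]
 [-0.9932  0.1165  0.0002]
 [-0.0002 -0.0001 -1.    ]]
[0.389  0.2077 0.4622] [[-0.9931  0.1115  0.0354]
 [ 0.117   0.9483  0.295 ]
 [-0.0006  0.2971 -0.9548]]
egg_keeper 0.68 [293.3 217.3] [0.4402 0.3095 0.    ]
knob 0.64 [281.5 236.8] [0.4431 0.3052 0.099 ]
egg_a 0.63 [319.8 260.8] [0.4148 0.3636 0.012 ]
```

View pics/w1.png

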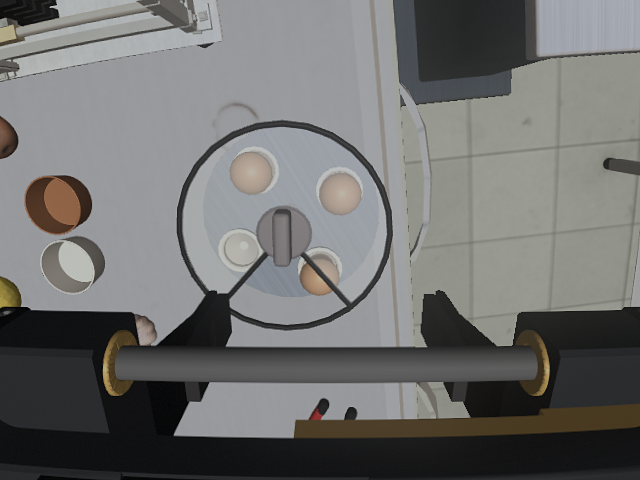

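The wrist picture shows the cover rim centred near (284,224) and the knob at (282,236). The empty cup is at (240,249), with eggs at (254,172), (341,192) and (320,272). The window bars run from the hub to about (230,297) and (350,304).

```bash
cat > fit.py <<'E'
from h import *
import pickle
from scipy.optimize import least_squares
np.set_printoptions(precision=4,suppress=True)
p=pickle.load(open("last.pkl","rb"));g=p["frame"].max(2)
# black pixels -> plane z=.085
vv,uu=np.nonzero(g<60)
q=cv2.undistortPoints(np.stack([uu,vv],1).astype(float)[:,None],np.array(p["intrinsics"]),np.array(p["dist"]))[:,0]
d=np.c_[q,np.ones(len(q))]@np.array(p["orientation"]).T;e=np.array(p["eye"])
W=(e+d*((.0848-e[2])/d[:,2])[:,None])[:,:2]
c=np.array([.442,.3075])
m=(abs(np.hypot(*(W-c).T)-.105)<.012)&(vv<325)
f=least_squares(lambda a:np.hypot(*(W[m]-a[:2]).T)-a[2],[*c,.105],loss="soft_l1",f_scale=.002)
c=f.x[:2];print("rim",f.x,m.sum())
rr=np.hypot(*(W-c).T);k=(rr>.04)&(rr<.095)&(vv<300)
a=np.degrees(np.arctan2(*(W[k]-c).T[::-1]))%360
h,ed=np.histogram(a,72,(0,360));print([(ed[i]+2.5,h[i]) for i in range(72) if h[i]>15])
for n,uv,z in [("cup",(240,249),.032),("egg",(254,172),.051),("egg",(341,192),.051),("egg",(319.5,273),.051),("knobtop",(282,237),.111)]:
    P=onz(p,uv,z)[:2]-c;print(n,P,np.hypot(*P),np.degrees(np.arctan2(P[1],P[0])))
E
python3 fit.py
```

```text
rim [0.4429 0.3056 0.1043] 3124
[(np.float64(37.5), np.int64(20)), (np.float64(42.5), np.int64(204)), (np.float64(122.5), np.int64(148)), (np.float64(127.5), np.int64(17))]
cup [0.0595 0.0263] 0.06505401256182045 23.858010185872907
egg [ 0.0252 -0.0596] 0.06468400104202614 -67.0285746788587
egg [-0.0615 -0.0283] 0.06771676778560012 -155.30009968327963
egg [-0.0283  0.0587] 0.06512690809622737 115.76362742593305
knobtop [-0.0021 -0.0034] 0.0039708221175729875 -121.17168053530345
```

apply_moves([
  [[-0.0106, -0.0207, 0], 0.7],
  [[-0.0106, -0.0207, 0], 0],
  [[0, 0, 0.04], 0],
  [[0, 0, 0.04], 0],
  [[0, 0, 0.04], 0],
], hand=0.05)

```text
time_s: 4.75
tcp_pos: [0.4436, 0.3053, 0.1786]
ee_rot: [[-0.137, -0.991, 0.001], [-0.991, 0.137, 0.002], [-0.002, -0.001, -1.0]]
wrist_force: [1.3, 0.6, -0.6]
gripper_width: 0.707
gripper_force: 0.0
```

```bash
python3 look.py w2 knob=.099; cat >> fit.py <<'E'
a2=a[(a>32)&(a<52)];b2=a[(a>112)&(a<133)];print("bars",np.median(a2),np.median(b2),a2.mean(),b2.mean(),(np.median(a2)+np.median(b2))/2)
E

```

```text
4.75 [ 51.7946  15.7463 -15.5727  -0.0133 -58.5519 -59.6487] [0.4436 0.3053 0.1786]
[[-0.1368 -0.9906  0.0012]
 [-0.9906  0.1368  0.0019]
 [-0.002  -0.001  -1.    ]]
[0.4314 0.2236 0.3409] [[-0.9905  0.1305  0.0424]
 [ 0.1372  0.9453  0.2958]
 [-0.0015  0.2988 -0.9543]]
knob 0.96 [327.4 258.6] [0.4422 0.3068 0.099 ]
```

View pics/w2.png

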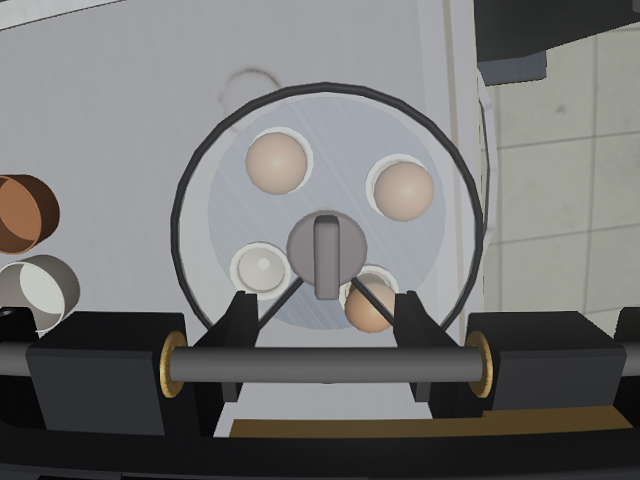

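apply_moves([
  [[0, 0, 0.0295], 0],
  [[0, 0, 0.0295], 0],
  [[0, 0, 0.0285], 0],
], hand=0.03)

```text
time_s: 5.1
tcp_pos: [0.4449, 0.3068, 0.0941]
ee_rot: [[-0.135, -0.991, 0.004], [-0.991, 0.135, 0.004], [-0.004, -0.004, -1.0]]
wrist_force: [0.6, -0.2, -0.1]
gripper_width: 0.432
gripper_force: 0.0
```

apply_moves([
  [[0, 0, 0], 0],
  [[0, 0, 0], 0],
  [[0, 0, 0], 0],
  [[0, 0, 0], 0],
], hand=0.0165)

```text
time_s: 5.43
tcp_pos: [0.4446, 0.3068, 0.095]
ee_rot: [[-0.134, -0.991, 0.004], [-0.991, 0.134, 0.004], [-0.004, -0.003, -1.0]]
wrist_force: [-3.0, 0.7, 1.0]
gripper_width: 0.208
gripper_force: 1.0
```

apply_moves([
  [[0, 0, 0], 0],
  [[0, 0, 0], 0],
  [[0, 0, 0], 0],
], hand=0.015)

```text
time_s: 5.68
tcp_pos: [0.4434, 0.3062, 0.0941]
ee_rot: [[-0.134, -0.991, 0.002], [-0.991, 0.134, 0.003], [-0.003, -0.001, -1.0]]
wrist_force: [-3.8, 1.8, 6.9]
gripper_width: 0.182
gripper_force: 30.0
```

apply_moves([
  [[0, 0, 0], 0],
  [[0, 0, 0], 0],
  [[0, 0, 0], 0],
], hand=0.014)

```text
time_s: 5.93
tcp_pos: [0.4434, 0.3062, 0.0941]
ee_rot: [[-0.134, -0.991, 0.002], [-0.991, 0.134, 0.002], [-0.003, -0.001, -1.0]]
wrist_force: [-4.6, 1.3, 6.6]
gripper_width: 0.184
gripper_force: 30.0
```

```bash
sed -i 's/vv<325/vv<280/; s/vv<300/vv<292/' fit.py
sed -i 's/("cup",(240,249)/("cup",(261,270)/; s/(254,172)/(277,163)/; s/(341,192)/(404,191)/; s/(319.5,273)/(371,306)/; s/(282,237)/(327,252)/' fit.py; python3 fit.py
```

```text
rim [0.4428 0.3057 0.1041] 3087
[]
cup [0.0585 0.0264] 0.06421254843192906 24.315455098260028
egg [ 0.0276 -0.0597] 0.06578463699541429 -65.19464933019108
egg [-0.0615 -0.0269] 0.06716875688373138 -156.37017257516425
egg [-0.0278  0.0623] 0.06824714832279483 114.03622988730281
knobtop [-0.0015 -0.0074] 0.007527541053124476 -101.56931806908959
bars 39.872459269447276 125.90417226494358 39.872459269447276 125.9043629270058 82.88831576719542
```

apply_moves([
  [[0, 0, 0], 7],
  [[0, 0, 0], 7],
  [[0, 0, 0], 7],
  [[0, 0, 0], 7],
  [[0, 0, 0], 7],
])

```text
time_s: 6.35
tcp_pos: [0.4434, 0.3062, 0.0941]
ee_rot: [[-0.682, -0.731, 0.002], [-0.731, 0.682, 0.002], [-0.003, 0.0, -1.0]]
wrist_force: [-3.9, 1.6, 7.0]
gripper_width: 0.181
gripper_force: 30.0
```

apply_moves([
  [[0, 0, 0], 7],
  [[0, 0, 0], 7],
  [[0, 0, 0], 7],
  [[0, 0, 0], 2],
  [[0, 0, 0], 0],
])

```text
time_s: 6.77
tcp_pos: [0.4435, 0.3062, 0.0942]
ee_rot: [[-0.912, -0.41, 0.002], [-0.41, 0.912, 0.002], [-0.003, 0.001, -1.0]]
wrist_force: [-4.9, 2.5, 7.3]
gripper_width: 0.182
gripper_force: 30.0
```

apply_moves([
  [[0, 0, 0], 0],
  [[0, 0, 0], 0],
  [[0, 0, 0], 0],
  [[0, 0, 0], 0],
], hand=0.04)

```text
time_s: 7.1
tcp_pos: [0.4433, 0.3049, 0.0921]
ee_rot: [[-0.912, -0.411, 0.0], [-0.411, 0.912, -0.0], [-0.0, -0.0, -1.0]]
wrist_force: [0.2, -1.0, 0.9]
gripper_width: 0.393
gripper_force: 0.0
```

apply_moves([
  [[0, 0, -0.035], 0],
  [[0, 0, -0.04], 0],
  [[0.02, 0, -0.035], 0],
  [[0.02, 0, -0.035], 0],
  [[0, 0, 0], 0],
])

```text
time_s: 7.52
tcp_pos: [0.4076, 0.2896, 0.2448]
ee_rot: [[-0.911, -0.412, 0.01], [-0.412, 0.911, 0.009], [-0.013, 0.005, -1.0]]
wrist_force: [0.6, 0.9, -0.3]
gripper_width: 0.46
gripper_force: 0.0
```

```bash
python3 look.py w3 knob=.099 window=.082 free_pocket=.012
```

```text
7.5167 [  54.1166    8.4178  -15.1309    0.1458  -65.697  -119.8212] [0.4076 0.2896 0.2448]
[[-0.911  -0.4124  0.0096]
 [-0.4123  0.911   0.0093]
 [-0.0126  0.0045 -0.9999]]
[0.3308 0.2539 0.4063] [[-0.4119  0.8672  0.2796]
 [ 0.9112  0.3904  0.1315]
 [ 0.0048  0.309  -0.9511]]
knob 0.64 [324.  270.8] [0.441  0.3038 0.099 ]
```

View pics/w3.png

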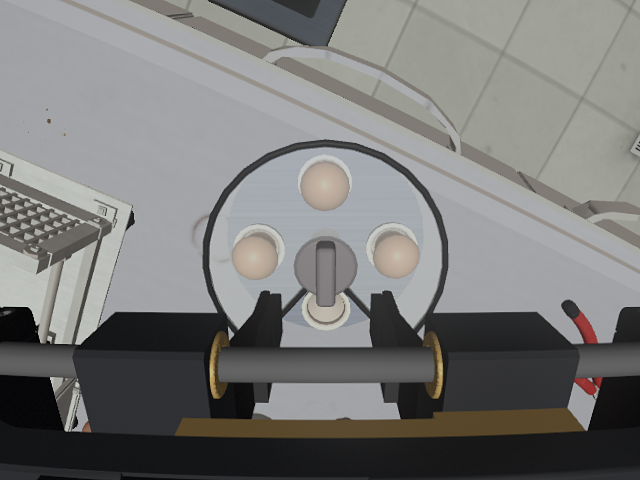

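The window now faces the empty cup; the cup at (326,310) sits between the bars, in line with the knob at (325,272). I'll back off for an unobstructed check.

apply_moves([
  [[0.035, 0, -0.01], 0],
  [[0.035, 0, -0.01], 0],
  [[0, 0, 0], 0],
  [[0, 0, 0], 0],
])

```text
time_s: 8.05
tcp_pos: [0.3422, 0.2593, 0.2565]
ee_rot: [[-0.911, -0.412, -0.0], [-0.412, 0.911, -0.001], [0.001, -0.0, -1.0]]
wrist_force: [-0.2, -0.3, -0.3]
gripper_width: 0.458
gripper_force: 0.0
```

```bash
python3 look.py w4 knob=.099 window=.082 free_pocket=.012; cat > show.py <<'E'
import cv2,sys
n,x,y,w,h,s=sys.argv[1],*map(int,sys.argv[2:]);f=cv2.imread(f"pics/{n}.png")[y:y+h,x:x+w]
cv2.imwrite(f"pics/{n}c.png",cv2.resize(f,None,fx=s,fy=s,interpolation=cv2.INTER_CUBIC))
E
python3 show.py w4 190 120 260 200 3
```

```text
8.05 [  59.0081    0.9636  -21.6847   -0.0003  -67.3997 -124.682 ] [0.3422 0.2593 0.2565]
[[-0.9112 -0.4119 -0.0004]
 [-0.4119  0.9112 -0.0007]
 [ 0.0007 -0.0005 -1.    ]]
[0.267  0.2253 0.4191] [[-0.4115  0.8705  0.2701]
 [ 0.9114  0.393   0.1218]
 [-0.0001  0.2963 -0.9551]]
knob 0.98 [325.9 344. ] [0.4428 0.3048 0.099 ]
```

View pics/w4c.png

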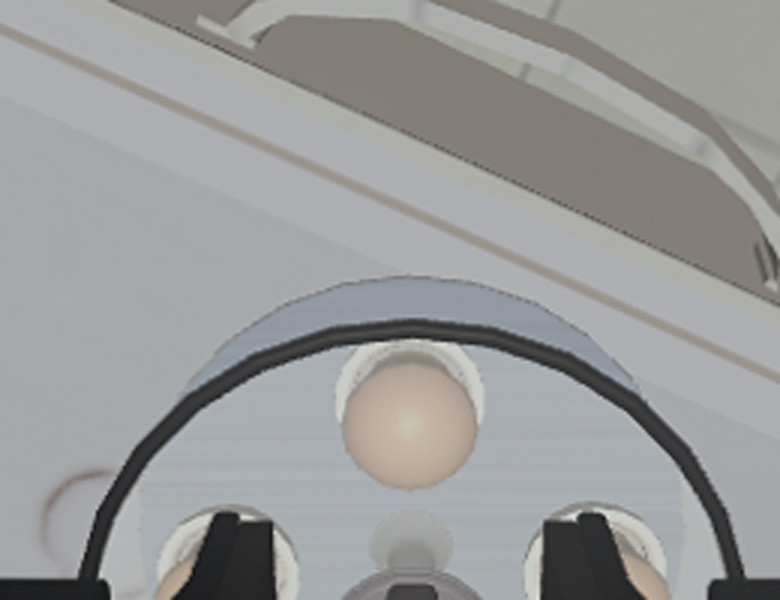

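The camera sees away from where I moved: this shows only the far egg and the rim. I'll go the other way, beyond the keeper.

apply_moves([
  [[-0.04, 0, -0.005], 0],
  [[-0.04, 0, -0.005], 0],
  [[-0.04, 0, -0.005], 0],
  [[-0.04, 0, -0.005], 0],
  [[0, 0, 0], 0],
], hand=0.087)

```text
time_s: 8.67
tcp_pos: [0.4949, 0.3283, 0.2733]
ee_rot: [[-0.913, -0.409, -0.0], [-0.409, 0.913, -0.003], [0.001, -0.002, -1.0]]
wrist_force: [1.1, 0.1, -0.4]
gripper_width: 0.753
gripper_force: 0.0
```

```bash
python3 look.py w5 knob=.099 window=.082 free_pocket=.012 egg_a=.012;python3 show.py w5 190 60 260 260 2
```

```text
8.6667 [  49.215    17.3268    0.7525    0.0938  -73.5592 -115.1304] [0.4949 0.3283 0.2733]
[[-0.9128 -0.4085 -0.0003]
 [-0.4085  0.9128 -0.0028]
 [ 0.0014 -0.0024 -1.    ]]
[0.4196 0.2949 0.436 ] [[-0.4081  0.8719  0.2707]
 [ 0.9129  0.3904  0.1188]
 [-0.0021  0.2956 -0.9553]]
knob 0.97 [327.6 154.7] [0.4412 0.3055 0.099 ]
```

View pics/w5c.png

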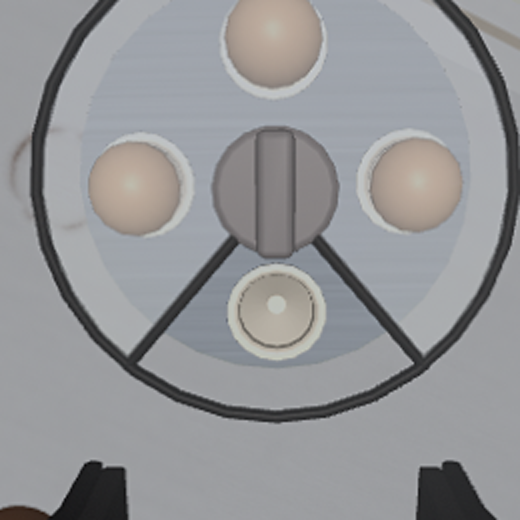

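A clear view: the cup rim is centred at full-frame px (328.5,216), symmetric between the bars, with eggs at (327,80), (257,154) and (398,152). I'll quantify the angles.

```bash
cat > fit2.py <<'E'
from h import *
import pickle
from scipy.optimize import least_squares
np.set_printoptions(precision=4,suppress=True)
p=pickle.load(open("last.pkl","rb"));g=p["frame"].max(2)
vv,uu=np.nonzero(g<75)
q=cv2.undistortPoints(np.stack([uu,vv],1).astype(float)[:,None],np.array(p["intrinsics"]),np.array(p["dist"]))[:,0]
d=np.c_[q,np.ones(len(q))]@np.array(p["orientation"]).T;e=np.array(p["eye"])
W=(e+d*((.085-e[2])/d[:,2])[:,None])[:,:2]
c=np.array([.4425,.3055])
m=(abs(np.hypot(*(W-c).T)-.105)<.01)&(vv<275)
f=least_squares(lambda a:np.hypot(*(W[m]-a[:2]).T)-a[2],[*c,.105],loss="soft_l1",f_scale=.002)
c=f.x[:2];print("rim",f.x,m.sum())
rr=np.hypot(*(W-c).T);k=(rr>.045)&(rr<.095)&(vv<275)
a=np.degrees(np.arctan2(*(W[k]-c).T[::-1]))
a1=a[(a>50)&(a<80)];a2=a[(a>-30)&(a<0)];print("bars",np.median(a1),np.median(a2),len(a1),len(a2),"window",(np.median(a1)+np.median(a2))/2)
for n,uv,z in [("cup",(328.5,216),.032),("egg",(327,80),.051),("egg",(257.5,154),.051),("egg",(398,152.5),.051)]:
    P=onz(p,uv,z)[:2];P2=P-c;print(n,P,np.hypot(*P2),np.degrees(np.arctan2(P2[1],P2[0])))
E
python3 fit2.py
```

```text
rim [0.4424 0.3057 0.104 ] 4373
bars 64.90755112258003 -16.431941913703135 279 272 window 24.23780460443845
cup [0.5023 0.3342] 0.06631487994508622 25.37111465148759
egg [0.3832 0.2791] 0.0649186913702483 -155.73542205792847
egg [0.4708 0.2457] 0.06641562949076173 -64.69248508745545
egg [0.4149 0.3673] 0.06743723406854465 114.11191017760136
```

Window is at 24.2° against about 24.7° for the cup axis, so it is centred. Now to the egg cup.

apply_moves([
  [[0.034, -0.0144, -0.004], 0],
  [[0.034, -0.0144, -0.004], 0],
  [[0.034, -0.0144, -0.004], 0],
  [[0.034, -0.0144, -0.004], 0],
])

```text
time_s: 9.25
tcp_pos: [0.3864, 0.2154, 0.2933]
ee_rot: [[-0.911, -0.412, 0.0], [-0.412, 0.911, 0.0], [-0.0, 0.0, -1.0]]
wrist_force: [0.2, 0.2, 1.1]
gripper_width: 0.999
gripper_force: 0.0
```

apply_moves([
  [[0.0164, -0.0365, 0], 0],
  [[0.0164, -0.0365, 0], 0],
  [[0.0164, -0.0365, 0], 0],
  [[0.0164, -0.0365, 0], 0],
  [[0.0164, -0.0365, 0], 0],
])

```text
time_s: 9.67
tcp_pos: [0.3869, 0.0153, 0.2939]
ee_rot: [[-0.911, -0.413, 0.003], [-0.413, 0.911, 0.001], [-0.003, 0.0, -1.0]]
wrist_force: [1.1, 0.0, 0.5]
gripper_width: 1.0
gripper_force: 0.0
```

apply_moves([
  [[0.0164, -0.0365, 0], 0],
  [[0.0164, -0.0365, 0], 0],
  [[0.0164, -0.0365, 0], 0],
  [[0.0164, -0.0365, 0], 0],
  [[0.0164, -0.0365, 0], 0],
])

```text
time_s: 10.08
tcp_pos: [0.3873, -0.1845, 0.2941]
ee_rot: [[-0.911, -0.412, 0.003], [-0.412, 0.911, -0.0], [-0.003, -0.001, -1.0]]
wrist_force: [0.6, -0.5, -0.2]
gripper_width: 0.999
gripper_force: 0.0
```

apply_moves([
  [[-0.0164, -0.0275, 0], 0],
  [[-0.0164, -0.0275, 0], 0],
  [[-0.0164, -0.0275, 0], 0],
  [[-0.0164, -0.0275, 0], 0],
  [[0, 0, 0], 0],
])

```text
time_s: 10.5
tcp_pos: [0.4965, -0.2582, 0.2918]
ee_rot: [[-0.912, -0.41, -0.0], [-0.41, 0.912, -0.001], [0.0, -0.001, -1.0]]
wrist_force: [0.2, -0.5, 0.1]
gripper_width: 1.0
gripper_force: 0.0
```

```bash
python3 look.py w6 egg=.022 egg_cup=0 whisk=0;python3 - <<'E'
from h import *
for n in ["wrist","scene","top"]:
    p=imaging.capture(n)
    for k,z in (("egg",.062),("egg_cup",.021)):
        for o in models.cut_out(p,k)[:4]:
            R=o["region"];ys,xs=np.nonzero(R);u=[(xs.min()+xs.max())/2,(ys.min()+ys.max())/2]
            P=onz(p,u,z)
            if P[1]<-.1: print(n,k,round(o["confidence"],2),u,(xs.min(),xs.max(),ys.min(),ys.max()),P)
E
```

```text
10.5 [-10.8525  13.2656  -2.1768   0.0506 -74.5539 -54.957 ] [ 0.4965 -0.2582  0.2918]
[[-0.9121 -0.41   -0.0001]
 [-0.41    0.9121 -0.0008]
 [ 0.0004 -0.0007 -1.    ]]
[ 0.4212 -0.292   0.4544] [[-0.4096  0.8712  0.2707]
 [ 0.9123  0.3912  0.1211]
 [-0.0004  0.2966 -0.955 ]]
egg 0.95 [306.9 182.9] [ 0.4858 -0.2856  0.022 ]
egg_cup 0.66 [311.5 183.2] [ 0.4873 -0.2804  0.    ]
whisk 0.92 [204.4 123.6] [ 0.4748 -0.4156  0.    ]
wrist egg 0.67 [np.float64(300.0), np.float64(191.5)] (np.int64(278), np.int64(322), np.int64(170), np.int64(213)) [ 0.48733078 -0.28622595  0.062     ]
wrist egg_cup 0.87 [np.float64(303.0), np.float64(178.0)] (np.int64(277), np.int64(329), np.int64(157), np.int64(199)) [ 0.47960145 -0.2887464   0.021     ]
scene egg 0.83 [np.float64(393.5), np.float64(216.5)] (np.int64(387), np.int64(400), np.int64(208), np.int64(225)) [ 0.4878922  -0.27724919  0.062     ]
scene egg_cup 0.73 [np.float64(392.5), np.float64(230.0)] (np.int64(382), np.int64(403), np.int64(220), np.int64(240)) [ 0.49003433 -0.28111382  0.021     ]
```

View pics/w6.png

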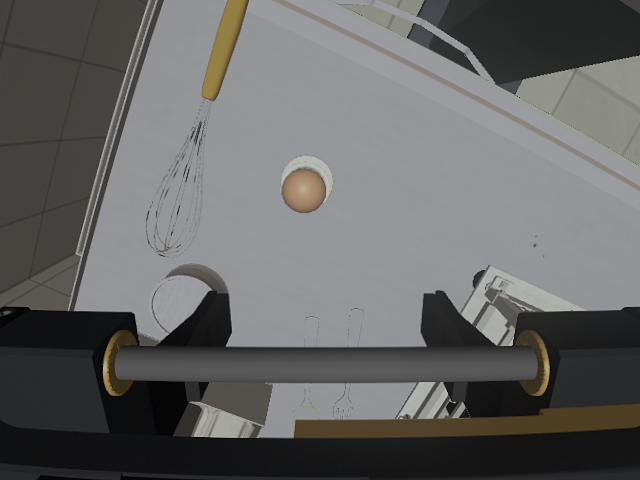

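The egg is at px (304,190), standing in its cup, clear of the whisk and tin. I'll move above it.

apply_moves([
  [[0.0201, -0.0203, 0], 0],
  [[0, 0, 0.035], 0],
  [[0, 0, 0.035], 0],
  [[0, 0, 0.035], 0],
  [[0, 0, 0.035], 0],
])

```text
time_s: 11.57
tcp_pos: [0.4838, -0.2832, 0.152]
ee_rot: [[-0.912, -0.411, 0.001], [-0.411, 0.912, -0.0], [-0.001, -0.001, -1.0]]
wrist_force: [-0.9, 0.7, 0.4]
gripper_width: 1.005
gripper_force: 0.0
```

```bash
cat > egg.py <<'E'
from h import *
import sys
np.set_printoptions(precision=4,suppress=True)
s=r.sense();T=np.array(s["tcp_pos"]);R=np.array(s["ee_rot"]);print(s["time_s"],T,s["joints"])
p=imaging.capture("wrist");cv2.imwrite(f"pics/{sys.argv[1]}.png",p["frame"])
zc=float(sys.argv[2])
for o in models.place_of(p,"egg")[:3]: 
    P=onz(p,pix(p,o["at"]),zc-.039);print("net",o["confidence"],P,R.T@(P-T))
f=p["frame"].astype(int);m=((f[...,2]-f[...,0])>35).astype(np.uint8);m[330:]=0
n,l,st,ce=cv2.connectedComponentsWithStats(m)
for i in range(1,n):
    if st[i,4]>700:
        cs=cv2.findContours((l==i).astype(np.uint8),0,2)[0];el=cv2.fitEllipse(max(cs,key=len));P=onz(p,el[0],zc);print(st[i],el,P,R.T@(P-T))
E
python3 egg.py w7 .061
```

```text
11.5667 [ 0.4838 -0.2832  0.152 ] [-13.777   19.3161 -14.5847   0.0001 -56.0311 -51.9765]
net 0.82 [ 0.4884 -0.2835  0.022 ] [-0.0039 -0.0021  0.13  ]
[ 169    0   60  120 3490] ((206.28530883789062, 21.059539794921875), (30.633686065673828, 238.49937438964844), 16.54667854309082) [ 0.383  -0.4053  0.061 ] [ 0.1421 -0.0699  0.0909]
[ 288  227   64   62 3089] ((319.25079345703125, 257.7143859863281), (60.476253509521484, 63.397369384765625), 96.60646057128906) [ 0.4894 -0.2856  0.061 ] [-0.004  -0.0044  0.091 ]
```

apply_moves([
  [[-0.006, -0.0038, 0], 0],
  [[0, 0, 0.035], 0],
  [[0, 0, 0.035], 0],
  [[0, 0, 0.036], 0],
  [[0, 0, 0], 0],
])

```text
time_s: 12.08
tcp_pos: [0.4892, -0.2831, 0.0434]
ee_rot: [[-0.912, -0.41, -0.007], [-0.41, 0.912, 0.003], [0.006, 0.006, -1.0]]
wrist_force: [-0.2, 0.0, -1.0]
gripper_width: 0.999
gripper_force: 0.0
```

apply_moves([
  [[0, 0, 0], 0],
  [[0, 0, 0], 0],
  [[0, 0, 0], 0],
], hand=0.058)

```text
time_s: 12.33
tcp_pos: [0.4939, -0.2849, 0.0506]
ee_rot: [[-0.911, -0.412, 0.007], [-0.412, 0.911, -0.002], [-0.005, -0.005, -1.0]]
wrist_force: [-0.8, 0.4, -0.2]
gripper_width: 0.853
gripper_force: 0.0
```

```bash
python3 egg.py w8 .061; python3 show.py w8 180 130 280 220 2
```

```text
12.3333 [ 0.4939 -0.2849  0.0506] [-13.6766  26.9412 -19.8062   0.0644 -42.8533 -52.0511]
net 0.69 [ 0.4874 -0.2854  0.022 ] [0.0063 0.0023 0.0286]
[  99    0   64  100 4105] ((132.266845703125, 22.536396026611328), (44.846519470214844, 171.74032592773438), 14.707201957702637) [ 0.4138 -0.3965  0.061 ] [ 0.1188 -0.0688 -0.0106]
[ 277  271  105   59 5035] ((328.83746337890625, 318.9447937011719), (94.86174011230469, 104.05355834960938), 89.8523178100586) [ 0.4905 -0.285   0.061 ] [ 0.003   0.0012 -0.0104]
```

View pics/w8c.png

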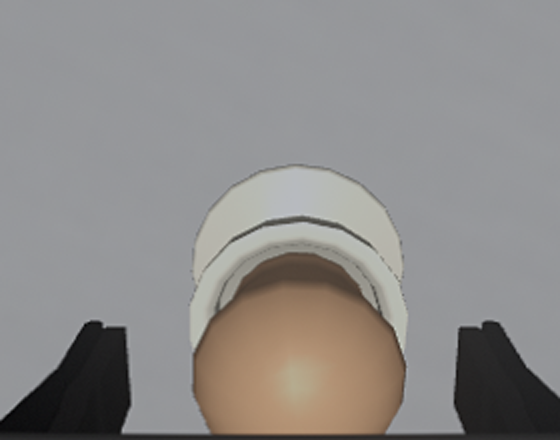

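The egg is between the fingers, about 4 px right of their midline (roughly 1.5 mm). I'll let the arm settle and nudge.

apply_moves([
  [[0, 0.0014, 0], 0],
  [[0, 0, 0], 0],
  [[0, 0, 0], 0],
  [[0, 0, 0], 0],
  [[0, 0, 0], 0],
], hand=0.05)

```text
time_s: 12.85
tcp_pos: [0.4904, -0.2827, 0.0471]
ee_rot: [[-0.912, -0.411, 0.0], [-0.411, 0.912, -0.0], [-0.0, -0.0, -1.0]]
wrist_force: [0.4, -0.0, -0.9]
gripper_width: 0.58
gripper_force: 0.0
```

apply_moves([
  [[0, 0, 0], 0],
  [[0, 0, 0], 0],
  [[0, 0, 0], 0],
  [[0, 0, 0], 0],
], hand=0.048)

```text
time_s: 13.18
tcp_pos: [0.4907, -0.2829, 0.0471]
ee_rot: [[-0.912, -0.411, 0.0], [-0.411, 0.912, -0.0], [-0.0, -0.0, -1.0]]
wrist_force: [-0.1, -0.3, 0.3]
gripper_width: 0.553
gripper_force: 0.4
```

apply_moves([
  [[0, 0, 0], 0],
  [[0, 0, 0], 0],
  [[0, 0, 0], 0],
], hand=0.047)

```text
time_s: 13.43
tcp_pos: [0.4905, -0.2828, 0.0471]
ee_rot: [[-0.912, -0.411, 0.0], [-0.411, 0.912, -0.0], [-0.0, -0.0, -1.0]]
wrist_force: [-0.7, -0.6, 1.6]
gripper_width: 0.545
gripper_force: 0.4
```

```bash
python3 -c "
from station import r
s=r.sense();print(s['gripper_width']*87,s['gripper_force'],s['wrist_force'],s['tcp_pos'],s['ee_rot'])"
```

```text
47.42372316490361 0.3935280628502369 [-0.66260532 -0.60056683  1.58261438] [ 0.49054446 -0.28278118  0.04709071] [[-9.11617745e-01 -4.11038991e-01  1.84240617e-04]
 [-4.11039013e-01  9.11617749e-01 -9.98564655e-05]
 [-1.26912116e-04 -1.66761007e-04 -9.99999978e-01]]
```

apply_moves([
  [[0, 0, 0], 0],
  [[0, 0, 0], 0],
  [[0, 0, 0], 0],
], hand=0.0463)

```text
time_s: 13.68
tcp_pos: [0.4905, -0.2827, 0.0471]
ee_rot: [[-0.912, -0.411, 0.0], [-0.411, 0.912, -0.0], [-0.0, -0.0, -1.0]]
wrist_force: [-0.3, -0.3, 0.3]
gripper_width: 0.537
gripper_force: 0.5
```

apply_moves([
  [[0, 0, 0], 0],
  [[0, 0, 0], 0],
  [[0, 0, 0], 0],
], hand=0.0459)

```text
time_s: 13.93
tcp_pos: [0.4906, -0.2828, 0.0471]
ee_rot: [[-0.912, -0.411, 0.0], [-0.411, 0.912, -0.0], [-0.0, -0.0, -1.0]]
wrist_force: [0.5, -0.9, 0.6]
gripper_width: 0.53
gripper_force: 0.6
```

apply_moves([
  [[0, 0, 0], 0],
  [[0, 0, 0], 0],
], hand=0.0456)

```text
time_s: 14.1
tcp_pos: [0.4906, -0.2828, 0.0472]
ee_rot: [[-0.912, -0.411, 0.0], [-0.411, 0.912, -0.0], [-0.0, -0.0, -1.0]]
wrist_force: [1.4, -1.7, 1.1]
gripper_width: 0.527
gripper_force: 1.7
```

apply_moves([
  [[0, 0, 0], 0],
  [[0, 0, 0], 0],
], hand=0.0454)

```text
time_s: 14.27
tcp_pos: [0.4906, -0.2828, 0.0471]
ee_rot: [[-0.912, -0.411, 0.0], [-0.411, 0.912, -0.0], [-0.0, -0.0, -1.0]]
wrist_force: [1.6, -1.8, 0.6]
gripper_width: 0.52
gripper_force: 4.0
```

apply_moves([
  [[0, -0.0008, 0], 0],
  [[0, 0, 0], 0],
  [[0, 0, 0], 0],
], hand=0.0453)

```text
time_s: 14.52
tcp_pos: [0.4905, -0.2833, 0.0469]
ee_rot: [[-0.912, -0.411, -0.001], [-0.411, 0.912, 0.0], [0.0, 0.001, -1.0]]
wrist_force: [0.5, -1.0, 0.8]
gripper_width: 0.524
gripper_force: 5.6
```

apply_moves([
  [[0, 0, 0], 0],
  [[0, 0, 0], 0],
], hand=0.0452)

```text
time_s: 14.68
tcp_pos: [0.4906, -0.2833, 0.0469]
ee_rot: [[-0.912, -0.411, -0.0], [-0.411, 0.912, 0.0], [0.0, 0.0, -1.0]]
wrist_force: [0.3, -0.3, -0.2]
gripper_width: 0.525
gripper_force: 6.9
```

apply_moves([
  [[0, 0, -0.001], 0],
  [[0, 0, -0.002], 0],
  [[0, 0, -0.004], 0],
  [[0, 0, -0.006], 0],
  [[0, 0, -0.007], 0],
])

```text
time_s: 15.1
tcp_pos: [0.4905, -0.2833, 0.0674]
ee_rot: [[-0.912, -0.411, -0.001], [-0.411, 0.912, 0.0], [0.001, 0.001, -1.0]]
wrist_force: [0.2, 0.3, -0.6]
gripper_width: 0.522
gripper_force: 7.1
```

apply_moves([
  [[0, 0, -0.009], 0],
  [[0, 0, -0.01], 0],
  [[0, 0, -0.01], 0],
  [[0, 0, -0.008], 0],
  [[0, 0, -0.004], 0],
])

```text
time_s: 15.52
tcp_pos: [0.4916, -0.2837, 0.1101]
ee_rot: [[-0.912, -0.411, 0.003], [-0.411, 0.912, -0.001], [-0.002, -0.002, -1.0]]
wrist_force: [-0.6, 0.2, -0.6]
gripper_width: 0.522
gripper_force: 7.1
```

```bash
python3 - <<'E'
from h import *
s=r.sense();print(s["time_s"],s["tcp_pos"],s["wrist_force"],s["gripper_force"],s["gripper_width"]*87)
p=imaging.capture("wrist");cv2.imwrite("pics/w9.png",p["frame"])
p2=imaging.capture("scene");cv2.imwrite("pics/s9.png",p2["frame"])
a=cv2.resize(p["frame"][180:340,210:450],(720,480));b=cv2.resize(p2["frame"][180:250,365:435],(480,480),interpolation=cv2.INTER_CUBIC)
v=np.hstack([a,b]);v=cv2.resize(v,(800,int(480*800/1200)));cv2.imwrite("pics/v9.png",v)
E
```

```text
15.5167 [ 0.49157696 -0.28372749  0.11007139] [-0.61202074  0.18171106 -0.64717844] 7.071726098656654 45.446742149229614
```

View pics/v9.png

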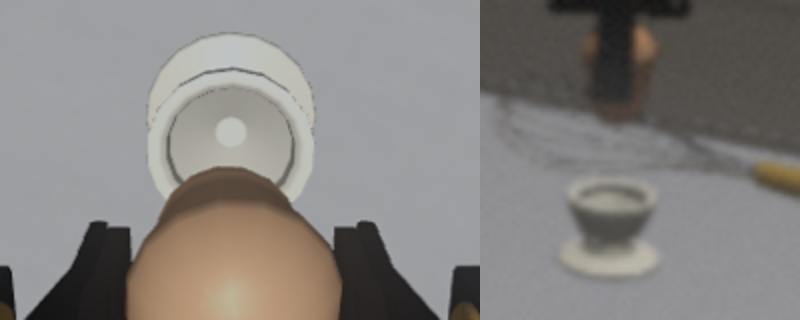

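The egg is held upright between the pads, clear of its cup, which still stands; the cup mouth is centred near full px (325,248). Now work out the egg's offset in the grip and the target TCP.

```bash
python3 - <<'E'
from h import *
np.set_printoptions(precision=4,suppress=True)
p=imaging.capture("wrist");s=r.sense();print(s["tcp_pos"],p["eye"])
for uv,z in (((325.3,250),.042),((325.5,246),.020),((325.5,246),.014)): print(onz(p,uv,z))
# bright cup contour, project rim model and compare
def score(c):
    t=np.linspace(0,2*np.pi,60);a=proj(p,np.c_[c[0]+.026*np.cos(t),c[1]+.026*np.sin(t),0*t+.042]);return a
print(score([.4881,-.2852])[:, 0].min(),score([.4881,-.2852])[:,0].max(),score([.4881,-.2852])[:,1].min(),"meas", 210+74,210+156.5,180+34)
for o in models.place_of(p,"egg_cup")[:1]: print(o["confidence"],onz(p,pix(p,o["at"]),0))
for o in models.place_of(p,"egg")[:1]: print(o["confidence"],onz(p,pix(p,o["at"]),s["tcp_pos"][2]-.025))
E
```

```text
[ 0.4908 -0.2834  0.1084] [ 0.4157 -0.3176  0.2717]
[ 0.4834 -0.2877  0.042 ]
[ 0.4873 -0.2858  0.02  ]
[ 0.489  -0.2851  0.014 ]
283.33451005171156 368.2567917802555 216.85248195039992 meas 284 366.5 214
0.83 [ 0.4883 -0.2828  0.    ]
0.94 [ 0.4899 -0.2866  0.0834]
```

apply_moves([
  [[0.0022, 0.0061, -0.0081], 0],
  [[0.0044, 0.0122, -0.0162], 0],
  [[0.0044, 0.0122, -0.0162], 0],
  [[0.0044, 0.0122, -0.0162], 0],
  [[0.0044, 0.0122, -0.0162], 0],
])

```text
time_s: 16.18
tcp_pos: [0.4491, -0.2409, 0.1815]
ee_rot: [[-0.912, -0.411, -0.001], [-0.411, 0.912, 0.0], [0.001, 0.001, -1.0]]
wrist_force: [-0.4, 0.4, -1.9]
gripper_width: 0.523
gripper_force: 7.1
```

apply_moves([
  [[0.0044, 0.0122, -0.0162], 0],
  [[0.0044, 0.0122, -0.0162], 0],
  [[0.0044, 0.0122, -0.0162], 0],
  [[0.0044, 0.0122, -0.0162], 0],
  [[0.0066, 0.0183, -0.0243], 0],
])

```text
time_s: 16.6
tcp_pos: [0.399, -0.1897, 0.2694]
ee_rot: [[-0.912, -0.41, -0.004], [-0.41, 0.912, 0.001], [0.003, 0.002, -1.0]]
wrist_force: [-0.5, 0.4, -1.4]
gripper_width: 0.518
gripper_force: 7.1
```

apply_moves([
  [[-0.0051, 0.0114, 0], 0],
  [[-0.0103, 0.0228, 0], 0],
  [[-0.0103, 0.0228, 0], 0],
  [[-0.0103, 0.0228, 0], 0],
  [[-0.0103, 0.0228, 0], 0],
])

```text
time_s: 17.02
tcp_pos: [0.3996, -0.0767, 0.2702]
ee_rot: [[-0.912, -0.411, -0.0], [-0.411, 0.912, 0.0], [0.0, 0.0, -1.0]]
wrist_force: [0.0, -0.0, -0.4]
gripper_width: 0.522
gripper_force: 7.1
```

apply_moves([
  [[-0.0103, 0.0228, 0], 0],
  [[-0.0103, 0.0228, 0], 0],
  [[-0.0103, 0.0228, 0], 0],
  [[-0.0103, 0.0228, 0], 0],
  [[-0.0103, 0.0228, 0], 0],
])

```text
time_s: 17.43
tcp_pos: [0.3997, 0.0484, 0.2702]
ee_rot: [[-0.912, -0.411, -0.0], [-0.411, 0.912, 0.0], [0.0, 0.0, -1.0]]
wrist_force: [1.0, -0.6, -1.4]
gripper_width: 0.52
gripper_force: 7.1
```

apply_moves([
  [[-0.0103, 0.0228, 0], 0],
  [[-0.0103, 0.0228, 0], 0],
  [[-0.0103, 0.0228, 0], 0],
  [[-0.0103, 0.0228, 0], 0],
  [[-0.0103, 0.0228, 0], 0],
])

```text
time_s: 17.85
tcp_pos: [0.3999, 0.1733, 0.2702]
ee_rot: [[-0.911, -0.411, -0.0], [-0.411, 0.911, -0.0], [0.0, -0.0, -1.0]]
wrist_force: [0.4, -0.9, -0.5]
gripper_width: 0.522
gripper_force: 7.1
```

apply_moves([
  [[-0.0155, 0.0342, 0], 0],
  [[0, 0, 0], 0],
])

```text
time_s: 18.02
tcp_pos: [0.4009, 0.2142, 0.2699]
ee_rot: [[-0.91, -0.415, 0.001], [-0.415, 0.91, 0.001], [-0.001, 0.001, -1.0]]
wrist_force: [-0.1, -0.6, -1.3]
gripper_width: 0.52
gripper_force: 7.1
```

apply_moves([
  [[-0.0207, 0.0096, 0], 0],
  [[-0.0207, 0.0096, 0], 0],
  [[-0.0207, 0.0096, 0], 0],
  [[-0.0207, 0.0096, 0], 0],
  [[-0.0207, 0.0096, 0], 0],
])

```text
time_s: 18.43
tcp_pos: [0.4755, 0.2967, 0.27]
ee_rot: [[-0.912, -0.411, -0.001], [-0.411, 0.912, -0.001], [0.001, -0.0, -1.0]]
wrist_force: [-0.8, 0.2, -0.1]
gripper_width: 0.516
gripper_force: 7.1
```

apply_moves([
  [[-0.0207, 0.0096, 0], 0],
  [[-0.0207, 0.0096, 0], 0],
  [[0, 0, 0.01], 0],
  [[0, 0, 0], 0],
  [[0, 0, 0], 0],
])

```text
time_s: 18.85
tcp_pos: [0.5043, 0.3299, 0.259]
ee_rot: [[-0.912, -0.411, -0.002], [-0.411, 0.912, -0.002], [0.003, -0.001, -1.0]]
wrist_force: [-0.2, -0.0, -1.3]
gripper_width: 0.521
gripper_force: 7.1
```

```bash
cat > chk.py <<'E'
from h import *
from scipy.optimize import least_squares
import sys
np.set_printoptions(precision=4,suppress=True)
s=r.sense();T=np.array(s["tcp_pos"]);R=np.array(s["ee_rot"])
p=imaging.capture("wrist");cv2.imwrite(f"pics/{sys.argv[1]}.png",p["frame"])
import pickle;pickle.dump(p,open("last.pkl","wb"))
print(T,np.degrees(np.arctan2(-R[1,0],-R[0,0])),s["gripper_force"])
for k,z in (("egg",T[2]-.025),("knob",.099),("window",.082),("free_pocket",.012)):
    for o in models.place_of(p,k)[:1]:
        P=onz(p,pix(p,o["at"]),z);print(k,round(o["confidence"],2),pix(p,o["at"]),P,R.T@(P-T))
f=p["frame"].astype(int);m=((f[...,2]-f[...,0])>28).astype(np.uint8);m[345:]=0;m[:150]=0
n,l,st,ce=cv2.connectedComponentsWithStats(m)
for i in range(1,n):
    if st[i,4]>700:print("blob",st[i])
E
python3 chk.py w10; sed -i 's/vv<275/vv<265/g' fit2.py; python3 fit2.py
```

```text
[0.5043 0.3299 0.259 ] 24.26727213942868 7.071870490908623
egg 0.74 [321.792 286.704] [0.5025 0.3267 0.234 ] [ 0.0029 -0.0021  0.025 ]
knob 0.92 [329.408 146.016] [0.4427 0.3051 0.099 ] [0.0659 0.0029 0.1602]
blob [ 586  222   39   91 1239]
blob [ 549  249   66   71 1089]
blob [ 273  264  108   81 6389]
rim [0.4424 0.3057 0.1039] 4561
bars 64.87812474507318 -16.4358350955317 308 296 window 24.22114482477074
cup [0.5083 0.3345] 0.07191943928157324 23.55897619113683
egg [0.3937 0.281 ] 0.054620569595363086 -153.12979421645062
egg [0.4781 0.2491] 0.06689634984993019 -57.75001291258591
egg [0.4239 0.3661] 0.06314658533052066 107.01345339395712
```

apply_moves([
  [[-0.0026, 0.0048, 0.01], 0],
  [[0, 0, 0.025], 0],
  [[0, 0, 0.025], 0],
  [[0, 0, 0.025], 0],
  [[0, 0, 0.025], 0],
])

```text
time_s: 19.52
tcp_pos: [0.5053, 0.3363, 0.1487]
ee_rot: [[-0.912, -0.411, 0.0], [-0.411, 0.912, 0.0], [-0.0, 0.0, -1.0]]
wrist_force: [0.3, 0.0, -1.2]
gripper_width: 0.516
gripper_force: 7.1
```

apply_moves([
  [[0, 0, 0.02], 0],
  [[0, 0, 0.01], 0],
  [[0, 0, 0], 0],
  [[0, 0, 0], 0],
])

```text
time_s: 19.85
tcp_pos: [0.506, 0.3365, 0.1202]
ee_rot: [[-0.911, -0.411, 0.0], [-0.411, 0.911, -0.0], [-0.0, -0.0, -1.0]]
wrist_force: [1.0, 0.4, -0.2]
gripper_width: 0.518
gripper_force: 7.1
```

```bash
python3 chk.py w11
```

```text
[0.506  0.3365 0.1202] 24.29134867674576 7.07209087908268
egg 0.61 [321.728 286.32 ] [0.504  0.3333 0.0952] [ 0.0031 -0.0021  0.025 ]
knob 0.81 [324.224 149.28 ] [0.4409 0.3063 0.099 ] [ 0.0717 -0.0007  0.0212]
blob [ 168  150   59   27 1104]
blob [421 150  54  25 849]
blob [ 273  264  108   81 6634]
```

apply_moves([
  [[0.0016, -0.0005, 0.01], 0],
  [[0, 0, 0.012], 0],
  [[0, 0, 0.012], 0],
  [[0, 0, 0.006], 0],
  [[0, 0, 0], 0],
])

```text
time_s: 20.52
tcp_pos: [0.5035, 0.3342, 0.0782]
ee_rot: [[-0.912, -0.411, -0.003], [-0.411, 0.912, -0.002], [0.003, -0.001, -1.0]]
wrist_force: [0.4, -0.2, -0.8]
gripper_width: 0.521
gripper_force: 7.1
```

apply_moves([
  [[0, 0, 0.01], 0],
  [[0, 0, 0.01], 0],
  [[0, 0, 0.008], 0],
  [[0, 0, 0.004], 0],
  [[0, 0, 0], 0],
])

```text
time_s: 20.93
tcp_pos: [0.5038, 0.3345, 0.0466]
ee_rot: [[-0.912, -0.411, -0.002], [-0.411, 0.912, -0.002], [0.002, -0.001, -1.0]]
wrist_force: [-1.2, -0.6, 0.5]
gripper_width: 0.518
gripper_force: 7.1
```

apply_moves([
  [[0, 0, 0], 0],
  [[0, 0, 0.002], 0],
  [[0, 0, 0.002], 0],
  [[0, 0, 0], 0],
  [[0, 0, 0], 0],
])

```text
time_s: 21.35
tcp_pos: [0.5045, 0.3351, 0.0442]
ee_rot: [[-0.912, -0.411, 0.0], [-0.411, 0.912, 0.0], [-0.0, 0.0, -1.0]]
wrist_force: [0.2, 0.0, -0.2]
gripper_width: 0.522
gripper_force: 7.1
```

```bash
python3 chk.py w12
```

```text
[0.5045 0.3351 0.0442] 24.26990707511502 7.071357294917107
egg 0.89 [325.376 286.8  ] [0.502  0.3338 0.0192] [ 0.0029 -0.0002  0.025 ]
knob 0.96 [319.808 177.6  ] [0.4425 0.3054 0.099 ] [ 0.0687 -0.0017 -0.0548]
blob [  91  150   93   65 4420]
blob [ 466  150   90   56 3741]
blob [ 273  277  108   68 6090]
```

Still free, no contact. Lowering slowly until contact.

apply_moves([
  [[0, 0, 0.0015], 0],
  [[0, 0, 0.0015], 0],
  [[0, 0, 0.001], 0],
  [[0, 0, 0], 0],
  [[0, 0, 0], 0],
])

```text
time_s: 22.02
tcp_pos: [0.5044, 0.3351, 0.0399]
ee_rot: [[-0.912, -0.411, -0.0], [-0.411, 0.912, -0.0], [0.0, -0.0, -1.0]]
wrist_force: [-0.3, -0.7, -0.3]
gripper_width: 0.524
gripper_force: 7.1
```

apply_moves([
  [[0, 0, 0.001], 0],
  [[0, 0, 0.001], 0],
  [[0, 0, 0], 0],
  [[0, 0, 0], 0],
])

```text
time_s: 22.35
tcp_pos: [0.5046, 0.3353, 0.0382]
ee_rot: [[-0.912, -0.411, 0.0], [-0.411, 0.912, 0.0], [-0.001, 0.0, -1.0]]
wrist_force: [0.0, 0.9, 0.3]
gripper_width: 0.523
gripper_force: 7.1
```

apply_moves([
  [[0, 0, 0.0007], 0],
  [[0, 0, 0], 0],
  [[0, 0, 0], 0],
])

```text
time_s: 22.6
tcp_pos: [0.5049, 0.3355, 0.0378]
ee_rot: [[-0.912, -0.411, 0.001], [-0.411, 0.912, 0.001], [-0.001, 0.0, -1.0]]
wrist_force: [0.7, 0.4, 1.2]
gripper_width: 0.524
gripper_force: 7.1
```

apply_moves([
  [[0, 0, 0.0006], 0],
  [[0, 0, 0], 0],
  [[0, 0, 0], 0],
])

```text
time_s: 22.85
tcp_pos: [0.5052, 0.3357, 0.0375]
ee_rot: [[-0.911, -0.411, 0.002], [-0.411, 0.911, 0.001], [-0.002, 0.0, -1.0]]
wrist_force: [1.5, -0.0, 4.0]
gripper_width: 0.518
gripper_force: 7.1
```

apply_moves([
  [[-0.0008, 0, 0.0005], 0],
  [[0, 0, 0], 0],
  [[0, 0, 0], 0],
])

```text
time_s: 23.1
tcp_pos: [0.5059, 0.3361, 0.0369]
ee_rot: [[-0.911, -0.411, 0.002], [-0.411, 0.911, 0.001], [-0.002, 0.0, -1.0]]
wrist_force: [1.3, 0.8, 5.6]
gripper_width: 0.521
gripper_force: 7.1
```

apply_moves([
  [[-0.0008, 0, 0], 0],
  [[0, 0, 0], 0],
  [[0, 0, 0], 0],
])

```text
time_s: 23.35
tcp_pos: [0.5063, 0.3363, 0.0367]
ee_rot: [[-0.912, -0.411, 0.001], [-0.411, 0.912, 0.001], [-0.001, 0.0, -1.0]]
wrist_force: [0.8, 1.4, 4.9]
gripper_width: 0.521
gripper_force: 7.1
```

apply_moves([
  [[0, 0, 0], 0],
  [[0, 0, 0], 0],
  [[0, 0, 0], 0],
], hand=0.0458)

```text
time_s: 23.6
tcp_pos: [0.505, 0.3352, 0.0354]
ee_rot: [[-0.912, -0.411, -0.002], [-0.411, 0.912, -0.001], [0.002, -0.0, -1.0]]
wrist_force: [0.1, 0.4, 0.7]
gripper_width: 0.525
gripper_force: 0.8
```

apply_moves([
  [[0, 0, 0], 0],
  [[0, 0, 0], 0],
  [[0, 0, 0], 0],
], hand=0.047)

```text
time_s: 23.85
tcp_pos: [0.5051, 0.335, 0.0354]
ee_rot: [[-0.912, -0.411, -0.002], [-0.411, 0.912, -0.002], [0.002, -0.001, -1.0]]
wrist_force: [-0.0, -1.7, -0.1]
gripper_width: 0.536
gripper_force: 0.0
```

```bash
python3 chk.py w13
```

```text
[0.5051 0.335  0.0354] 24.248779728413506 0.0
egg 0.61 [325.12 286.8 ] [0.5027 0.3334 0.0104] [ 0.0028 -0.0004  0.025 ]
knob 0.75 [323.584 176.784] [0.4417 0.3058 0.099 ] [ 0.07   -0.0006 -0.0634]
blob [  77  150  101   69 5063]
blob [ 474  150   97   60 4277]
blob [ 273  286  108   59 5197]
```

apply_moves([
  [[0, 0, 0], 0],
  [[0, 0, 0], 0],
  [[0, 0, 0], 0],
], hand=0.0495)

```text
time_s: 24.35
tcp_pos: [0.5058, 0.3358, 0.0363]
ee_rot: [[-0.912, -0.411, -0.0], [-0.411, 0.912, -0.0], [0.0, -0.0, -1.0]]
wrist_force: [0.1, 0.6, -0.2]
gripper_width: 0.564
gripper_force: 0.0
```

apply_moves([
  [[0, 0, 0], 0],
  [[0, 0, 0], 0],
  [[0, 0, 0], 0],
], hand=0.052)

```text
time_s: 24.6
tcp_pos: [0.5059, 0.3358, 0.0363]
ee_rot: [[-0.912, -0.411, 0.0], [-0.411, 0.912, 0.0], [-0.0, 0.0, -1.0]]
wrist_force: [-0.9, -0.7, -0.7]
gripper_width: 0.592
gripper_force: 0.0
```

Free with no forces. Rising slowly through the window.

apply_moves([
  [[0, 0, -0.002], 0],
  [[0, 0, -0.005], 0],
  [[0, 0, -0.008], 0],
  [[0, 0, -0.01], 0],
  [[0, 0, -0.01], 0],
])

```text
time_s: 25.02
tcp_pos: [0.5061, 0.3359, 0.0726]
ee_rot: [[-0.912, -0.411, 0.001], [-0.411, 0.912, 0.0], [-0.001, 0.0, -1.0]]
wrist_force: [1.2, 0.0, 0.4]
gripper_width: 0.597
gripper_force: 0.0
```

apply_moves([
  [[0, 0, -0.012], 0],
  [[0, 0, -0.015], 0],
  [[0, 0, -0.025], 0],
  [[0, 0, -0.035], 0],
  [[0, 0, -0.035], 0],
])

```text
time_s: 25.43
tcp_pos: [0.5055, 0.3353, 0.1953]
ee_rot: [[-0.912, -0.411, -0.0], [-0.411, 0.912, -0.001], [0.001, -0.0, -1.0]]
wrist_force: [0.2, 0.5, 0.0]
gripper_width: 0.593
gripper_force: 0.0
```

apply_moves([
  [[0, 0, -0.035], 0],
  [[0, 0, -0.02], 0],
  [[0, 0, -0.01], 0],
  [[0, 0, 0], 0],
  [[0, 0, 0], 0],
])

```text
time_s: 25.85
tcp_pos: [0.5053, 0.3356, 0.2579]
ee_rot: [[-0.912, -0.411, -0.001], [-0.411, 0.912, 0.0], [0.001, 0.001, -1.0]]
wrist_force: [-0.6, 0.2, -0.7]
gripper_width: 0.597
gripper_force: 0.0
```

```bash
python3 chk.py w14; python3 fit2.py | head -2; python3 - <<'E'
from h import *
p=imaging.capture("wrist")
f=p["frame"].astype(int);m=((f[...,2]-f[...,0])>28).astype(np.uint8)
c=np.array([.4424,.3057])
for k in range(4):
    a=np.radians(24.6+90*k);P=[*(c+.066*np.array([np.cos(a),np.sin(a)])),.051];u=proj(p,[P])[0];w=m[int(u[1])-40:int(u[1])+40,int(u[0])-34:int(u[0])+34]
    M=cv2.moments(w); print(k,u,M["m00"],M["m10"]/max(M["m00"],1)+int(u[0])-34,M["m01"]/max(M["m00"],1)+int(u[1])-40)
for n in ("scene","top"):
    p=imaging.capture(n)
    for k,z in (("egg_cup",0),("garlic",0),("ramekin_1",0),("whisk",0),("tin_tuna",0)):
        print(n,k,[(round(o["confidence"],2),onz(p,pix(p,o["at"]),z).round(3)) for o in models.place_of(p,k)[:1]])
    print([(round(o["confidence"],2),onz(p,pix(p,o["at"]),.012).round(3)) for o in models.place_of(p,"egg")[:5]])
E
```

```text
[0.5053 0.3356 0.2579] 24.253001257872537 0.0
egg 0.96 [327.168 200.784] [0.4619 0.3167 0.2329] [0.0473 0.0006 0.025 ]
knob 0.91 [325.12  141.696] [0.4422 0.3067 0.099 ] [ 0.0693 -0.0005  0.1589]
blob [ 303  191   46   46 1611]
blob [ 546  219   76   98 2360]
rim [0.4425 0.3058 0.104 ] 4809
bars 64.92931541245494 -16.436824320767894 311 307 window 24.24624554584352
0 [325.19894083 211.57450549] 1615.0 326.0848297213622 214.37337461300308
1 [397.79115985 139.65479456] 480.0 402.1166666666667 135.99375
2 [324.18418602  61.84289245] 489.0 323.69734151329243 52.325153374233125
3 [251.71482578 140.60920681] 626.0 246.41533546325877 139.46964856230034
scene egg_cup [(0.67, array([ 0.485, -0.305,  0.   ]))]
scene garlic [(0.63, array([0.667, 0.431, 0.   ]))]
scene ramekin_1 [(0.84, array([0.717, 0.335, 0.   ]))]
scene whisk [(0.93, array([ 0.479, -0.428,  0.   ]))]
scene tin_tuna [(0.63, array([ 0.676, -0.344,  0.   ]))]
[(0.6, array([0.42 , 0.365, 0.012])), (0.51, array([0.384, 0.288, 0.012]))]
top egg_cup [(0.88, array([ 0.484, -0.293,  0.   ]))]
top garlic [(0.44, array([0.651, 0.434, 0.   ]))]
top ramekin_1 [(0.96, array([0.71 , 0.333, 0.   ]))]
top whisk [(0.7, array([ 0.47 , -0.412,  0.   ]))]
top tin_tuna [(0.8, array([ 0.679, -0.376,  0.   ]))]
[]
```

```bash
python3 -c "
from station import r
print(r.finish_job())"
```

```text
the job is handed in; nothing more can be done
None
```

The job is handed in. The window is centred over the cup (24.2° against about 24.7° for the cup axis), and the egg was lowered into it gently (7 N grip, about 6 N at contact) and looks upright. The last camera readings show the egg cup and bystanders where they were, within the readings' few-centimetre scatter, but I don't have the judge's verdict.

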